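# Sweep mounted specimens through the gate into the magazine slot

## Robot

A 6-joint arm with a two-finger parallel gripper is mounted at the origin on a cart in front of the work surface, level with it; the furniture and walls round the work are solid. World frame = base frame: x ahead of the robot, y to its left, z up, the work surface at z = 0. Lengths are in m, angles in degrees, forces in N, time in s.
With the tool pointing down it reaches from about 0.275 to 0.825 m from the base axis. Payload 5.2 kg.
Tool frame: the origin (TCP) lies midway between the tips of the shut fingers; the grasp point (between the pads) lies 19 mm behind it; z points along the fingers, y is the line along which they close (so a half turn about z gives the same grasp; the last joint's range is limited). The gripper opens to 93 mm and grips with 3 to 60 N. Pads are 15 mm wide; open, the fingers measure 128 mm over their backs; the gripper's body (75 mm by 188 mm) begins 65 mm behind the grasp point.
Start: joints at [55.875, 14.817, 87.949, -0, 77.235, -11.62], TCP at [0.211, 0.508, 0.219] pointing down, gripper open.
Joint ranges: [-179.93, 179.93], [-52.35, 119.4], [10.71, 147.94], [-69.91, 249.91], [12.55, 155.21], [-178.61, 178.61]. Speed limits (degrees/s): [147.25, 147.25, 180, 180, 180, 180].

## Interface

Orientations are given as a 3x3 rotation matrix whose columns are the frame's x, y, z axes.
In Python, from plant import robot, cams gives the robot as it stands. The module is installed in compiled form; this text tells all that it offers.
- The arm moves only by the shell command python3 -m jog 'ROWS' [OPENING]. ROWS is JSON, a list of rows, each a list of 4 numbers: the shift along the tool's x, y, z in mm, then the turn about the tool's z in degrees. In form: [[dx, dy, dz, spin], ...]. A call has 1 to 8 rows; each row is the pose to reach, as a shift and turn from the pose commanded when the call began, along the tool's axes at that moment; what a row does not reach only later rows make up. A row lasts 1/8 s, in which the tool goes at most 62.5 mm and 10.7 degrees, less where a joint would pass 70% of its speed; a pose out of reach is approached as far as the arm can. A call with a gripper value outside its range is refused whole. OPENING is the opening, from -1 (shut) to 1 (fully open), set as the call begins (- or left out, the last holds). The fingers move at their own pace and stop on an object; the grip force is fixed at half the most. Time passes only in rows, so rows that repeat a pose let the fingers close. It gives the time, the measured TCP pose, the force, the opening and the grip force at its end, in the units of the state.
- robot.sense(): the state, without advancing time (a new reading comes with each control period).
- cams.get_image(name): name is "scene" or "top" or "wrist"; returns a dict with "pixels" (480x640x3 uint8, blue, green, red), "mtx" (3x3 intrinsics, pixels), "origin" and "orientation" of the camera in the world. Camera axes: x right, y down, z forward; pixel columns grow to the right and rows downward; lengths in m; the calibration is good to about 2 mm. The wrist camera is an equidistant fisheye: a pixel r from the principal point sees the ray r / f radians off the axis. A picture is of the moment at which its call begins. There is no depth.
- robot.sign_off(): hands the job in; it is judged then, once.
The state is a dict: "time_s": time; "joints": joint angles; "dq": joint speeds; "joint_efforts": joint torques, N m; "tool_pos": TCP position; "ee_rot": TCP orientation; "force": force on the tool from outside, world axes, zero at the start; "moment": the same for the moment, N m; "gripper_width": finger opening in m; "grip_force": force on a finger pad.
Only numpy, scipy, OpenCV 4.12 (cv2) and the standard library are available. Lean on these libraries where they do the work, as an engineer would, in place of code of your own. Each camera call takes 0.05 s, during which the arm holds its last target. There are 200 camera calls.

## Task

Three round specimen discs lie loose in the wide part of the flat loading tray. With the fingertips, sweep them along the tray floor one at a time through the narrow gate into the slot, in any order, until all three are wholly inside the slot in single file. Only push them: do not lift or tip a disc, and leave the bottle, vial, tape roll and tweezers beside the tray where they are.

Things in the scene. Friction and masses are not known exactly. Their poses are not given: they have to be found in the camera images.
- tray: flat metal loading tray, fixed, 360 mm long (y), 122 mm wide (72 at the slot), turned by some degrees. Its floor is 6 mm above the worktop; steel rails 6 mm thick stand 8 mm above the floor, so a disc stands 12 mm higher than the rails. Origin: centre of its underside, z up, +y towards the slot. Wide part: y -173 to +2 mm, 110 mm wide inside; then the rails converge to the gate at y +62 mm; then the slot.
- gate (a point): centre of the gate, the 34 mm wide opening where the converging rails end and the slot begins, at the height of the tray floor. Axes as the tray's: +y leads into the slot, x across it. The slot is straight, 34 mm wide inside and 110 mm long.
- slot_end (a point): middle of the inner face of the slot's closed end, at the height of the tray floor, 110 mm beyond the gate along +y; the end stop stands 20 mm above the floor. The slot is 20 mm longer than three discs in a row.
- specimen_a: round mounted specimen: upright solid disc of black resin, 30 mm diameter, 20 mm tall, with a bright 19 mm metal spot in its top face, about 60 g; slides on the tray floor. Origin: centre of its underside; z axis up. The three are alike.
- specimen_b: round mounted specimen: upright solid disc of black resin, 30 mm diameter, 20 mm tall, with a bright 19 mm metal spot in its top face, about 60 g; slides on the tray floor. Origin: centre of its underside; z axis up. The three are alike.
- specimen_c: round mounted specimen: upright solid disc of black resin, 30 mm diameter, 20 mm tall, with a bright 19 mm metal spot in its top face, about 60 g; slides on the tray floor. Origin: centre of its underside; z axis up. The three are alike.
- bottle: bystander: small white reagent bottle with a screw cap, 45 mm diameter, 80 mm tall, standing beside the slot on its +x side. Origin: centre of its underside.
- tape: bystander: roll of masking tape lying flat, 66 mm diameter, 19 mm high, beside the slot on its -x side. Origin: centre of its underside.
- vial: bystander: small glass vial with a black cap, 15 mm diameter, 46 mm tall, standing beside the wide part on its +x side. Origin: centre of its underside.
- tweezers: bystander: steel tweezers lying flat, 11 by 122 by 10 mm, along the wide part on its -x side, long axis its own y. Origin: centre of its underside.
Not all that is in view belongs to the job. What is shaped like the specimen_a but purple or turquoise is not meant.

How it is judged (in metres and radians):
On the way, in this order (a step that is already met when the one before it is completed fails the run):
1. exactly one disc is in the slot, the other two still before the gate ((((y of specimen_a in the frame of gate between 0.013 and 0.102 m and x of specimen_a in the frame of gate between -0.006 and 0.006 m and z of specimen_a in the frame of gate below 0.004 m) and y of each of specimen_b, specimen_c in the frame of gate below 0 m) or (y of each of specimen_a, specimen_c in the frame of gate below 0 m and (y of specimen_b in the frame of gate between 0.013 and 0.102 m and x of specimen_b in the frame of gate between -0.006 and 0.006 m and z of specimen_b in the frame of gate below 0.004 m)) or (y of each of specimen_a, specimen_b in the frame of gate below 0 m and (y of specimen_c in the frame of gate between 0.013 and 0.102 m and x of specimen_c in the frame of gate between -0.006 and 0.006 m and z of specimen_c in the frame of gate below 0.004 m)))), for 0.3 s.
2. exactly two discs are in the slot, the third still before the gate (((y of specimen_a in the frame of gate below 0 m and (y of specimen_b in the frame of gate between 0.013 and 0.102 m and x of specimen_b in the frame of gate between -0.006 and 0.006 m and z of specimen_b in the frame of gate below 0.004 m) and (y of specimen_c in the frame of gate between 0.013 and 0.102 m and x of specimen_c in the frame of gate between -0.006 and 0.006 m and z of specimen_c in the frame of gate below 0.004 m)) or ((y of specimen_a in the frame of gate between 0.013 and 0.102 m and x of specimen_a in the frame of gate between -0.006 and 0.006 m and z of specimen_a in the frame of gate below 0.004 m) and y of specimen_b in the frame of gate below 0 m and (y of specimen_c in the frame of gate between 0.013 and 0.102 m and x of specimen_c in the frame of gate between -0.006 and 0.006 m and z of specimen_c in the frame of gate below 0.004 m)) or ((y of specimen_a in the frame of gate between 0.013 and 0.102 m and x of specimen_a in the frame of gate between -0.006 and 0.006 m and z of specimen_a in the frame of gate below 0.004 m) and (y of specimen_b in the frame of gate between 0.013 and 0.102 m and x of specimen_b in the frame of gate between -0.006 and 0.006 m and z of specimen_b in the frame of gate below 0.004 m) and y of specimen_c in the frame of gate below 0 m))), for 0.3 s.
3. all three discs are in the slot (y of specimen_a in the frame of gate between 0.013 and 0.102 m and x of specimen_a in the frame of gate between -0.006 and 0.006 m and z of each of specimen_a, specimen_b, specimen_c in the frame of gate below 0.004 m and y of specimen_b in the frame of gate between 0.013 and 0.102 m and x of specimen_b in the frame of gate between -0.006 and 0.006 m and y of specimen_c in the frame of gate between 0.013 and 0.102 m and x of specimen_c in the frame of gate between -0.006 and 0.006 m), for 0.2 s.
At the end, for the whole second after the job is handed in: All three discs stand upright (within 0.1 rad) and still on the slot's floor, each wholly inside the slot: centre at least 13 mm past the gate (15 mm is wholly inside, 2 mm tolerated) (all of step 3 and angle between each of specimen_a, specimen_b, specimen_c's own z axis and vertical below 0.1 rad and linear speed of each of specimen_a, specimen_b, specimen_c below 0.01 m/s); the robot touches nothing.
It fails at once if a specimen is lifted off the tray floor (more than 6 mm) (z of any of specimen_a, specimen_b, specimen_c in the frame of gate above 0.006 m).
It fails at once if a specimen is tipped (more than 0.4 rad) (angle between any of specimen_a, specimen_b, specimen_c's own z axis and vertical above 0.4 rad).
It fails at once if the bottle, vial, tape roll or tweezers is displaced by more than 10 mm, or the bottle or vial is knocked over (0.4 rad) (angle between any of bottle, vial's own z axis and vertical above 0.4 rad or distance of any of bottle, tape, vial, tweezers from where it was at the start of the episode above 0.01 m).
It also fails if it takes over 72 s, if anything falls off the work surface, if the arm or the gripper's body presses on something with over 40 N, if the wrist force passes 120 N, or if a joint passes its speed limit or range.

## Working session

There is one attempt and no reset: what is moved stays moved. The work goes in short steps, Python scripts to look and compute and a shell command to move; the robot and the scene stay as the last step left them, time stands still between calls to the robot, and variables do not carry over. Pictures are saved under pics/ and viewed, at most 10 in all, crops included, and the job is handed in when it is done.

```bash
mkdir -p pics; python3 - <<'E'
from plant import robot,cams
import cv2
s=robot.sense();print(s['time_s'],s['tool_pos'],s['ee_rot'],s['gripper_width'])
for n in("top","scene"):
    c=cams.get_image(n);cv2.imwrite(f"pics/{n}0.png",c['pixels']);print(n,c['mtx'],c['origin'],c['orientation'])
E
```

```text
0.0 [0.21018849 0.50764322 0.21779926] [[-9.23848769e-01  3.82756323e-01 -1.02432721e-03]
 [ 3.82757532e-01  9.23847529e-01 -1.55385279e-03]
 [ 3.51575179e-04 -1.82759394e-03 -9.99998268e-01]] 0.09256158802901342
top [[509.04847977   0.         326.28683469]
 [  0.         509.04847977 248.38869088]
 [  0.           0.           1.        ]] [0.34606845 0.00817012 0.87927727] [[ 0.00243208 -0.98167488  0.19054794]
 [-0.99987152 -0.00540624 -0.01509016]
 [ 0.01584378 -0.19048676 -0.9815619 ]]
scene [[522.50126868   0.         316.24136248]
 [  0.         522.50126868 234.84381935]
 [  0.           0.           1.        ]] [0.04426183 0.85976785 0.51568009] [[-0.88170654 -0.22241176  0.41608483]
 [-0.47152757  0.38554048 -0.793108  ]
 [ 0.01597901 -0.89548397 -0.44480684]]
```

View pics/top0.png

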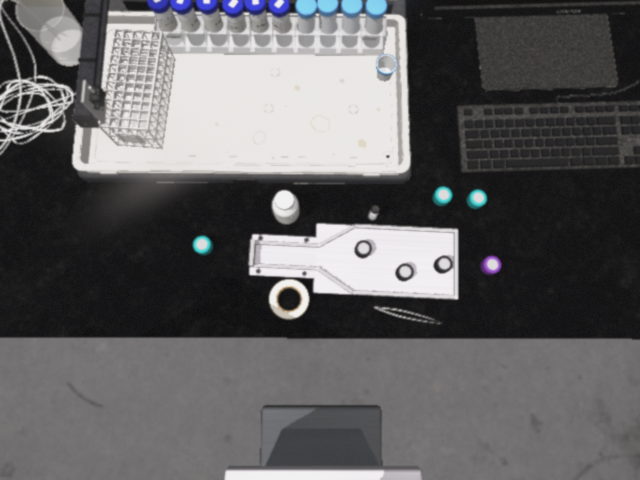

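View pics/scene0.png

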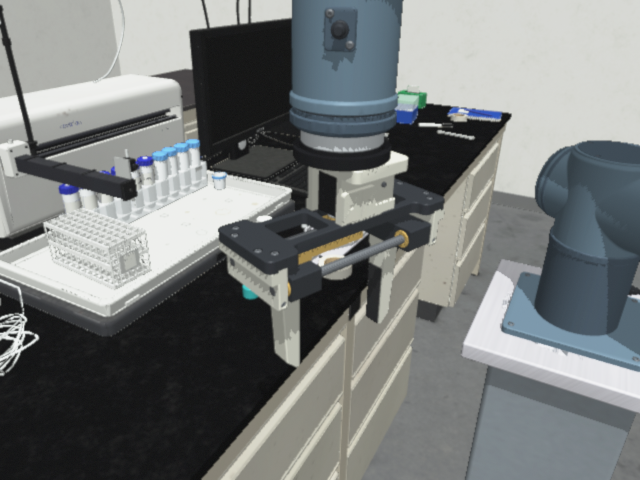

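Top view: tray centred near (355,262), slot towards the left (end at about (250,255)). The discs are at about (364,248), (405,271) and (444,264). Bottle (286,205), vial (374,213), tape (289,299), tweezers (408,315). The turquoise and purple discs are decoys.

```bash
cat > h.py <<'E'
import numpy as np,cv2
from plant import robot,cams
def ray(c,px,z):
    u=np.atleast_2d(np.array(px,float)); d=np.c_[(u-c['mtx'][:2,2])/c['mtx'][0,0],np.ones(len(u))]@np.array(c['orientation']).T
    o=np.array(c['origin']); return o+d*((z-o[2])/d[:,2])[:,None]
def proj(c,p):
    q=(np.atleast_2d(p)-c['origin'])@np.array(c['orientation']); return q[:,:2]/q[:,2:]*c['mtx'][0,0]+c['mtx'][:2,2]
E
python3 - <<'E'
from h import *
c=cams.get_image("top");im=c['pixels']
cv2.imwrite("pics/crop0.png",cv2.resize(im[180:330,230:510],(784,420),interpolation=cv2.INTER_CUBIC))
g=cv2.cvtColor(im,cv2.COLOR_BGR2GRAY)
m=((g>110)*255).astype(np.uint8); m[:218]=0;m[330:]=0
n,l,s,cen=cv2.connectedComponentsWithStats(m)
for i in range(1,n):
    if s[i,4]>20: print(s[i],cen[i],im[int(cen[i][1]),int(cen[i][0])],ray(c,cen[i],.026)[0][:2])
i=1+np.argmax(s[1:,4]); cnt=max(cv2.findContours((l==i).astype(np.uint8),cv2.RETR_EXTERNAL,cv2.CHAIN_APPROX_NONE)[0],key=len)[:,0]
ap=cv2.approxPolyDP(cnt.reshape(-1,1,2),3,True)[:,0]
for p in ap: print(p,ray(c,p,.014)[0][:2],ray(c,p,0)[0][:2])
E
```

```text
[276 218  20   6  84] [285.5        219.92857143] [145 150 152] [0.56131134 0.06550586]
[  248   223   211    77 12168] [361.77539448 259.50788955] [233 229 233] [ 0.4927631  -0.06541764]
[193 236  18  17 234] [201.36324786 244.08119658] [222 220 222] [0.51801638 0.20793413]
[357 242  13  12 117] [363.12820513 247.77777778] [222 220 223] [ 0.51312406 -0.06795504]
[485 257  15  15 174] [491.83908046 264.16091954] [221 219 222] [ 0.48585295 -0.2875461 ]
[438 258  13  12 117] [443.94017094 263.31623932] [222 220 223] [ 0.48690069 -0.20555831]
[399 266  13  12 118] [404.92372881 271.1779661 ] [223 221 223] [ 0.47304863 -0.13852107]
[269 279  40  40 866] [288.56928406 298.43648961] [25 25 23] [0.42603405 0.05798237]
[375 307  31  11  72] [387.77777778 311.29166667] [112 113 115] [ 0.40521385 -0.10796505]
[250 240] [0.52812358 0.12712959] [0.5310692  0.12905433]
[251 275] [0.46697116 0.12353199] [0.46892734 0.12539852]
[312 278] [0.46227878 0.01919862] [0.46415904 0.01937706]
[313 291] [0.43998247 0.01732238] [0.44150198 0.01747046]
[458 297] [ 0.43074285 -0.23022652] [ 0.43211286 -0.23408373]
[457 229] [ 0.54990498 -0.23407536] [ 0.55320301 -0.23799484]
[317 223] [0.55916354 0.0112141 ] [0.56261137 0.01126335]
[314 237] [0.53409437 0.01628102] [0.53713659 0.01641225]
[253 234] [0.53880367 0.12225929] [0.54192208 0.12410522]
```

View pics/crop0.png

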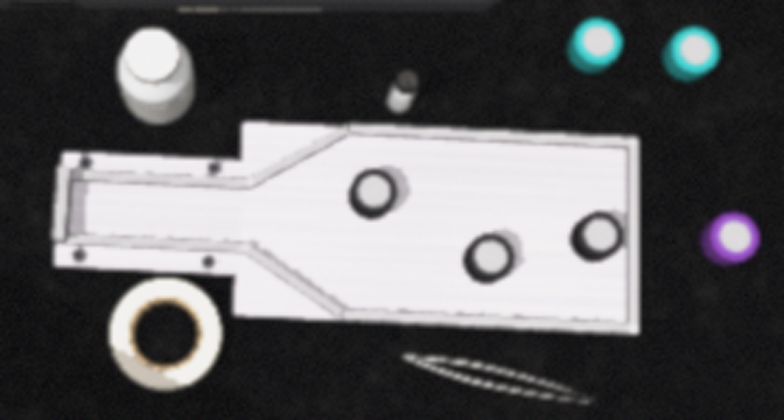

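Measured tray: centre at world (0.497,-0.053), yaw about -2.1° from world y. Width 121 mm and length 360 mm match the given sizes. The discs in the tray frame are A(16.6,-14), B(-21,-86) and C(-4.5,-153) mm. My plan is to open the fingers about 20 mm so they form a notch, keep the tips about 3 mm above the rails, and push along the tool x axis.

```bash
cat >> h.py <<'E'
C=np.array([.4971,-.0532]); a=np.arctan2(.0375,1); X=np.array([np.cos(a),-np.sin(a)]);Y=np.array([np.sin(a),np.cos(a)])
def tr(p): d=np.array(p)[:2]-C; return np.round(1000*np.array([d@X,d@Y]),1)
def st():
    s=robot.sense(); R=np.array(s['ee_rot']); print('t',round(s['time_s'],2),'tray xy',tr(s['tool_pos']),'z',round(1000*s['tool_pos'][2],1),'spin to go',round(np.degrees(np.arctan2(R[:2,0]@-X,R[:2,0]@Y))*-1,2),'tilt',R[:,2].round(4),'open',s['gripper_width'],'F',np.round(s['force'],1))
def discs():
    c=cams.get_image("top");g=cv2.cvtColor(c['pixels'],cv2.COLOR_BGR2GRAY)
    n,l,s,cen=cv2.connectedComponentsWithStats((g>110).astype(np.uint8))
    for i in range(1,n):
        if 80<s[i,4]<150:
            p=tr(ray(c,cen[i],.026)[0])
            if abs(p[0])<65 and abs(p[1])<185: print('disc',p,'gate y',round(p[1]-62,1),s[i,4])
    return c
E
python3 -m jog '[[-64,-55,0,10],[-127,-110,0,20],[-191,-165,0,30],[-255,-220,0,40],[-318,-275,0,50],[-382,-330,0,60],[-446,-385,0,69.5],[-509,-440,0,69.7]]' -0.57
python3 -m jog '[[0,0,0,0],[0,0,0,0]]'
python3 -c "
from h import *
st()"
```

```text
time_s: 1.15
tool_pos: [0.4354, 0.0594, 0.2187]
ee_rot: [[0.041, 0.999, 0.0], [0.999, -0.041, 0.0], [0.0, 0.0, -1.0]]
force: [0.7, 0.3, 0.8]
gripper_width: 0.0209
grip_force: 0.0
time_s: 1.4
tool_pos: [0.4344, 0.0615, 0.2183]
ee_rot: [[0.04, 0.999, -0.001], [0.999, -0.04, 0.001], [0.001, -0.001, -1.0]]
force: [1.1, 0.8, 0.1]
gripper_width: 0.0204
grip_force: 0.0
t 1.4 tray xy [-67.  112.3] z 218.3 spin to go 0.13 tilt [-1.4e-03  7.0e-04 -1.0e+00] open 0.020364963822459253 F [1.1 0.8 0.1]
```

```bash
python3 -m jog '[[-50,28,0,0],[-100,56,0,0],[-152,83.5,0,0],[-152,83.5,50,0],[-152,83.5,100,0],[-152,83.5,150,0],[-152,83.5,150,0],[-152,83.5,150,0]]'
python3 -c "
from h import *
st();c=discs();cv2.imwrite('pics/t1.png',cv2.resize(c['pixels'][150:350,200:500],(780,520)))"
```

```text
time_s: 2.4
tool_pos: [0.5136, -0.0928, 0.0702]
ee_rot: [[0.036, 0.999, 0.002], [0.999, -0.036, -0.001], [-0.0, 0.002, -1.0]]
force: [-0.2, -0.6, -0.4]
gripper_width: 0.02
grip_force: 0.0
t 2.4 tray xy [ 17.9 -38.9] z 70.2 spin to go -0.06 tilt [ 1.6e-03 -5.0e-04 -1.0e+00] open 0.02001523107071811 F [-0.2 -0.6 -0.4]
```

View pics/t1.png

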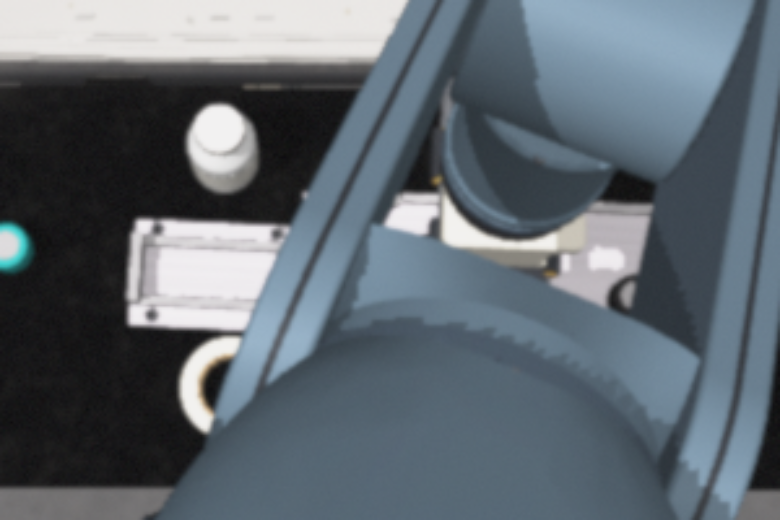

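The arm hides the tray from the top camera, so I'll lower and check with the wrist camera.

```bash
python3 -m jog '[[0,-1,30,0],[0,-1,52,0],[0,-1,52,0],[0,-1,52,0]]'
python3 -c "
from h import *
st();c=cams.get_image('wrist');cv2.imwrite('pics/w1.png',c['pixels']);print(c['mtx'],c['origin'],c['orientation'])"
```

```text
time_s: 2.95
tool_pos: [0.513, -0.0942, 0.0186]
ee_rot: [[0.038, 0.999, 0.003], [0.999, -0.038, -0.001], [-0.001, 0.003, -1.0]]
force: [0.3, -1.1, -0.1]
gripper_width: 0.02
grip_force: 0.0
t 2.95 tray xy [ 17.5 -40.4] z 18.6 spin to go 0.05 tilt [ 0.0032 -0.0013 -1.    ] open 0.01998344510985724 F [ 0.3 -1.1 -0.1]
[[371.64829954   0.         320.09429086]
 [  0.         371.64829954 241.60214745]
 [  0.           0.           1.        ]] [ 0.51549402 -0.01407481  0.1843937 ] [[ 0.99928742 -0.03693657 -0.00776796]
 [-0.03759906 -0.9560731  -0.29070695]
 [ 0.00331098  0.29079187 -0.95678061]]
```

View pics/w1.png

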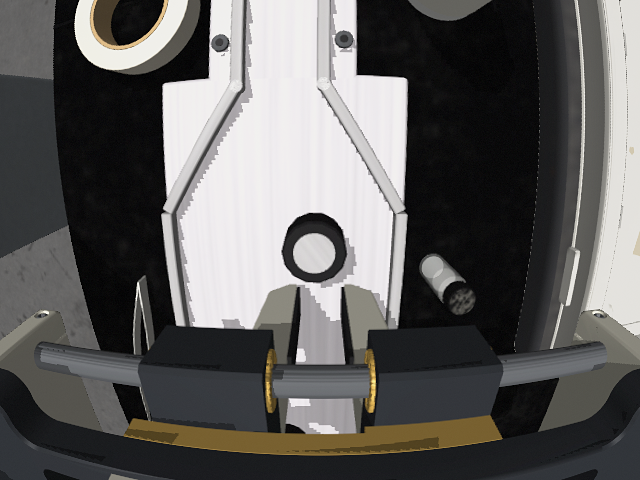

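The wrist camera looks ahead of the fingers. Disc A's spot is at (314,253), the finger notch is centred near (321,290), and the gate is at about (282,85). I'll cross-check these in the tray frame.

```bash
cat >> h.py <<'E'
def fray(c,px,z):
    u=(np.atleast_2d(np.array(px,float))-c['mtx'][:2,2]); r=np.hypot(*u.T); t=r/c['mtx'][0,0]
    d=np.c_[u/np.maximum(r,1e-9)[:,None]*np.sin(t)[:,None],np.cos(t)]@np.array(c['orientation']).T
    o=np.array(c['origin']); return o+d*((z-o[2])/d[:,2])[:,None]
def wd(name=None):
    c=cams.get_image('wrist'); im=c['pixels']
    if name: cv2.imwrite('pics/'+name+'.png',im)
    h=cv2.cvtColor(im,cv2.COLOR_BGR2HSV); blk=((h[...,2]<75)).astype(np.uint8)
    cs,hi=cv2.findContours(blk,cv2.RETR_CCOMP,cv2.CHAIN_APPROX_NONE)
    for k,q in enumerate(cs):  # bright holes in black blobs
        A=cv2.contourArea(q)
        if hi[0][k][3]>=0 and A>150:
            (e,ax,_)=cv2.fitEllipse(q)
            if min(ax)/max(ax)>.75 and A/(np.pi*ax[0]*ax[1]/4)>.9:
                p=fray(c,e,.026)[0]; t=tr(p)
                rad=np.linalg.norm(fray(c,[e[0]+ax[0]/2,e[1]],.026)[0]-p)*2000
                if abs(t[0])<60 and abs(t[1])<185: print('wdisc px',np.round(e),'tray',t,'gate y',round(t[1]-62,1),'dia',round(rad,1))
    return c
E
python3 -c "
from h import *
c=wd()
for p in [(242,83),(321,83),(173,212),(397,211),(238,20),(324,20)]: print(p,tr(fray(c,p,.014)[0]))
for p in [(297,290),(343,290)]: print('tip',tr(fray(c,p,.018)[0]))
"
```

```text
wdisc px [314. 253.] tray [ 14.6 -13.6] gate y -75.6 dia 18.9
(242, 83) [-18.   63.4]
(321, 83) [17.9 62.3]
(173, 212) [-55.1   3.3]
(397, 211) [54.   3.1]
(238, 20) [-20.2  94.3]
(324, 20) [19.2 92.7]
tip [  6.1 -35.6]
tip [ 28.7 -35.6]
```

```bash
python3 -m jog '[[4,-2,0,0],[10,-2,0,0],[18,-4,0,0],[27,-7,0,0],[36,-10,0,0],[45,-13,0,0],[54,-16,0,0],[62,-17.5,0,0]]'
python3 -c "
from h import *
st();wd('w2')"
```

```text
time_s: 4.05
tool_pos: [0.4961, -0.0305, 0.0166]
ee_rot: [[0.038, 0.999, -0.0], [0.999, -0.038, 0.0], [0.0, -0.0, -1.0]]
force: [-1.1, -1.7, 2.0]
gripper_width: 0.0198
grip_force: 0.8
t 4.05 tray xy [-1.8 22.7] z 16.6 spin to go 0.05 tilt [-2.e-04  0.e+00 -1.e+00] open 0.01984322078730095 F [-1.1 -1.7  2. ]
wdisc px [320. 274.] tray [-1.8 39.7] gate y -22.3 dia 18.6
```

View pics/w2.png

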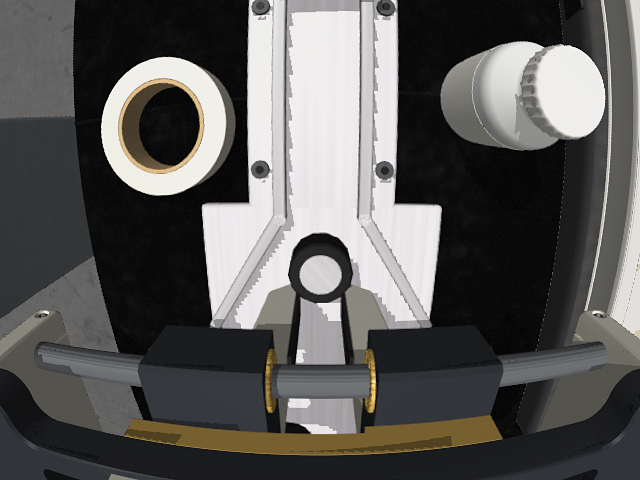

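Disc A sits in the notch at the tray centreline, with its spot at (320,274) and the gate at row 218. I'll push it through.

```bash
python3 -m jog '[[8,1,0,0],[16,1.5,0,0],[24,1.5,0,0],[32,1.5,0,0],[38,1.5,0,0],[43,1.5,0,0],[43,1.5,0,0],[43,1.5,0,0]]'
python3 -c "
from h import *
st();wd()"
```

```text
time_s: 5.1
tool_pos: [0.4995, 0.0118, 0.0166]
ee_rot: [[0.039, 0.999, -0.0], [0.999, -0.039, 0.0], [0.0, -0.0, -1.0]]
force: [-0.4, -0.2, -0.6]
gripper_width: 0.0196
grip_force: 0.0
t 5.1 tray xy [-0. 65.] z 16.6 spin to go 0.06 tilt [-1.e-04  1.e-04 -1.e+00] open 0.01961944313606625 F [-0.4 -0.2 -0.6]
wdisc px [320. 272.] tray [-0.1 83.2] gate y 21.2 dia 18.5
```

```bash
python3 -m jog '[[-6,0,0,0],[-8,0,-40,0],[-60,-7,-50,0],[-120,-14,-50,0],[-179,-21,-50,0],[-179,-21,-50,0],[-179,-21,-40,0],[-179,-21,-40,0]]'
python3 -c "
from h import *
st();wd()"
```

```text
time_s: 6.15
tool_pos: [0.4708, -0.1645, 0.0555]
ee_rot: [[0.037, 0.999, -0.002], [0.999, -0.037, 0.002], [0.002, -0.002, -1.0]]
force: [-0.6, 0.2, 0.7]
gripper_width: 0.0197
grip_force: 0.0
t 6.15 tray xy [ -22.1 -112.2] z 55.5 spin to go -0.02 tilt [-0.0023  0.0017 -1.    ] open 0.019737793866618718 F [-0.6  0.2  0.7]
wdisc px [319. 232.] tray [-22.7 -85.6] gate y -147.6 dia 19.5
```

```bash
python3 -m jog '[[0,0,25,0],[0,-0.5,39,0],[0,-0.5,39,0],[5,-0.5,39,0],[10,-0.5,39,0],[20,1.5,39,0],[31,3.5,39,0],[42,5.5,39,0]]'
python3 -m jog '[[11,2,0,0],[22,4,0,0],[33,6,0,0],[44,8,0,0],[55,10,0,0],[66,12,0,0],[77,14,0,0],[86,16,0,0]]'
python3 -c "
from h import *
st();wd()"
```

```text
time_s: 7.2
tool_pos: [0.4792, -0.1238, 0.0179]
ee_rot: [[0.038, 0.999, 0.0], [0.999, -0.038, -0.0], [-0.0, 0.001, -1.0]]
force: [-0.2, -1.6, 0.8]
gripper_width: 0.0199
grip_force: 0.7
time_s: 8.2
tool_pos: [0.4982, -0.0384, 0.0176]
ee_rot: [[0.038, 0.999, -0.0], [0.999, -0.038, 0.0], [0.0, -0.0, -1.0]]
force: [-0.6, -1.0, 1.9]
gripper_width: 0.0201
grip_force: 0.8
t 8.2 tray xy [ 0.5 14.8] z 17.6 spin to go 0.04 tilt [-2.e-04  0.e+00 -1.e+00] open 0.020146935616872905 F [-0.6 -1.   1.9]
wdisc px [320. 274.] tray [ 0.5 31.8] gate y -30.2 dia 18.6
wdisc px [318. 160.] tray [-0.1 83.1] gate y 21.1 dia 19.6
```

```bash
python3 -m jog '[[9,0,0,0],[18,0,0,0],[27,-0.5,0,0],[35,-0.5,0,0],[43,-0.5,0,0],[50,-0.5,0,0],[51,-0.5,0,0],[51,-0.5,0,0]]'
python3 -c "
from h import *
st();wd()"
python3 -m jog '[[-6,0,0,0],[-8,0,-40,0],[-65,-2,-50,0],[-125,-3,-50,0],[-185,-4,-50,0],[-243,-4.5,-50,0],[-243,-4.5,-50,0],[-243,-4.5,-50,0]]'
python3 -c "
from h import *
st();wd()"
```

```text
time_s: 9.25
tool_pos: [0.4995, 0.0119, 0.0176]
ee_rot: [[0.038, 0.999, -0.0], [0.999, -0.038, 0.0], [0.0, -0.0, -1.0]]
force: [-0.4, -1.1, -0.1]
gripper_width: 0.0202
grip_force: 0.0
t 9.25 tray xy [-0.  65.2] z 17.6 spin to go 0.05 tilt [-1.e-04  2.e-04 -1.e+00] open 0.020207430380502496 F [-0.4 -1.1 -0.1]
wdisc px [320. 273.] tray [-0.1 82.6] gate y 20.6 dia 18.5
wdisc px [319. 210.] tray [ -0.3 111.6] gate y 49.6 dia 19.5
time_s: 10.3
tool_pos: [0.485, -0.2307, 0.0673]
ee_rot: [[0.04, 0.999, -0.001], [0.999, -0.04, 0.001], [0.001, -0.001, -1.0]]
force: [-0.5, -0.1, 0.6]
gripper_width: 0.02
grip_force: 0.0
t 10.3 tray xy [  -5.4 -177.9] z 67.3 spin to go 0.15 tilt [-8.0e-04  1.1e-03 -1.0e+00] open 0.01999476307653692 F [-0.5 -0.1  0.6]
wdisc px [319. 228.] tray [  -6.3 -152.1] gate y -214.1 dia 19.7
```

```bash
python3 -m jog '[[-2,-0.5,30,0],[-2,-0.5,49,0],[-2,-0.5,49,0],[4,-0.5,49,0],[9,-0.5,49,0],[18,0,49,0],[28,0.5,49,0],[39,1,49,0]]'
python3 -c "
from h import *
st();wd()"
```

```text
time_s: 11.35
tool_pos: [0.4885, -0.1914, 0.019]
ee_rot: [[0.038, 0.999, 0.001], [0.999, -0.038, -0.0], [-0.0, 0.001, -1.0]]
force: [1.1, -1.5, 1.0]
gripper_width: 0.0199
grip_force: 0.6
t 11.35 tray xy [  -3.4 -138.4] z 19.0 spin to go 0.06 tilt [ 6.e-04 -5.e-04 -1.e+00] open 0.019909230452210554 F [ 1.1 -1.5  1. ]
wdisc px [320. 273.] tray [  -3.4 -121.4] gate y -183.4 dia 18.5
```

```bash
python3 -m jog '[[11,0,1,0],[22,0.5,1,0],[33,1,1,0],[44,1.5,1,0],[55,2,1,0],[66,2.5,1,0],[77,3,1,0],[88,3.5,1,0]]'
python3 -m jog '[[11,0,0,0],[22,0,0,0],[33,0,0,0],[44,0,0,0],[54,0,0,0],[63,0,0,0],[70,0,0,0],[70,0,0,0]]'
python3 -c "
from h import *
st();wd()"
```

```text
time_s: 12.4
tool_pos: [0.4952, -0.1034, 0.0177]
ee_rot: [[0.038, 0.999, 0.0], [0.999, -0.038, -0.0], [-0.0, 0.0, -1.0]]
force: [-0.7, -0.9, 1.5]
gripper_width: 0.02
grip_force: 0.8
time_s: 13.4
tool_pos: [0.4977, -0.0335, 0.0175]
ee_rot: [[0.038, 0.999, -0.0], [0.999, -0.038, 0.0], [0.0, -0.0, -1.0]]
force: [-0.0, -0.5, 0.2]
gripper_width: 0.0201
grip_force: 0.0
t 13.4 tray xy [-0.2 19.7] z 17.5 spin to go 0.02 tilt [-3.e-04  3.e-04 -1.e+00] open 0.020088620396513022 F [-0.  -0.5  0.2]
wdisc px [320. 272.] tray [-0.1 37.4] gate y -24.6 dia 18.5
wdisc px [320. 172.] tray [-0.1 82.6] gate y 20.6 dia 19.7
wdisc px [320. 105.] tray [ -0.3 111.4] gate y 49.4 dia 19.4
```

Push the last disc to gate y of about 20, so the chain ends near 20/50/80.

```bash
python3 -m jog '[[9,0,0,0],[18,0,0,0],[27,0,0,0],[34,0,0,0],[40,0,0,0],[45,0,0,0],[45,0,0,0],[45,0,0,0]]'
python3 -c "
from h import *
st();wd('w3')"
python3 -m jog '[[-6,0,0,0],[-8,0,-40,0],[-8,0,-90,0],[-8,0,-110,0],[-8,0,-110,0],[-8,0,-110,0]]'
python3 -c "
from h import *
st();wd('w4')"
```

```text
time_s: 14.45
tool_pos: [0.4995, 0.0108, 0.0176]
ee_rot: [[0.039, 0.999, -0.0], [0.999, -0.039, 0.0], [0.0, -0.0, -1.0]]
force: [0.1, -0.4, -1.1]
gripper_width: 0.02
grip_force: 0.0
t 14.45 tray xy [ 0.  64.1] z 17.6 spin to go 0.06 tilt [-0.e+00  1.e-04 -1.e+00] open 0.019964980334900632 F [ 0.1 -0.4 -1.1]
wdisc px [320. 272.] tray [-0. 82.] gate y 20.0 dia 18.5
wdisc px [320. 209.] tray [ -0. 111.] gate y 49.0 dia 19.5
wdisc px [319. 142.] tray [ -0.3 139.9] gate y 77.9 dia 19.7
time_s: 15.25
tool_pos: [0.4984, 0.0027, 0.1266]
ee_rot: [[0.039, 0.999, -0.002], [0.999, -0.039, 0.0], [0.0, -0.002, -1.0]]
force: [-0.8, -0.6, -1.1]
gripper_width: 0.0199
grip_force: 0.0
t 15.25 tray xy [-0.8 55.9] z 126.6 spin to go 0.08 tilt [-1.7e-03  3.0e-04 -1.0e+00] open 0.01987289500889019 F [-0.8 -0.6 -1.1]
wdisc px [321. 207.] tray [-0.1 81.9] gate y 19.9 dia 20.1
wdisc px [321. 167.] tray [-1.000e-01  1.109e+02] gate y 48.9 dia 20.2
wdisc px [321. 127.] tray [ -0.4 139.9] gate y 77.9 dia 20.3
```

View pics/w4.png

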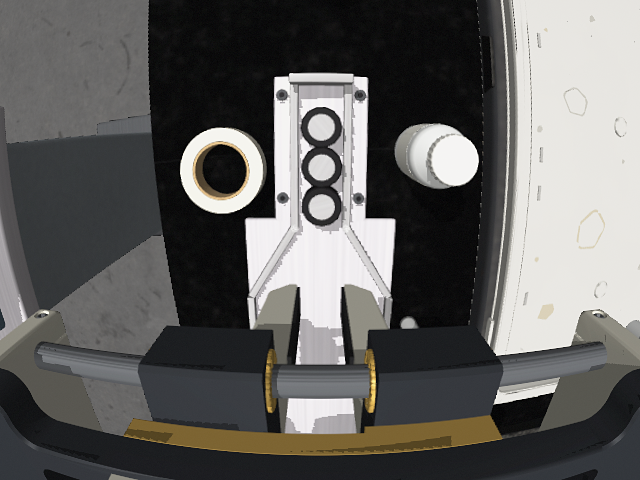

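All three discs are upright in the slot in single file at (321,207), (321,167) and (321,127). The rearmost is about 20 mm past the gate. The bottle and tape roll are where they were, and the arm is clear.

```bash
python3 -c "
from plant import robot
print(robot.sign_off())"
```

```text
the job is handed in; nothing more can be done
None
```

All three discs are in the slot in single file, centred about 20, 49 and 78 mm past the gate, and the job was handed in at about 15 s; sign-off returned no verdict.

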